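# Pin the valve plate carrier in the lapping fixture

## Robot

A 6-joint arm with a two-finger parallel gripper is mounted at the origin on the work surface. World frame = base frame: x ahead of the robot, y to its left, z up, the work surface at z = 0. Lengths are in m, angles in degrees, forces in N, time in s.
With the tool pointing down it reaches from about 0.35 to 0.875 m from the base axis. Payload 4.2 kg.
Tool frame: the origin (TCP) lies at the very end of the fingers, on their centre line; the grasp point (between the pads) lies 19 mm behind it (tcp_to_grasp is the z of the grasp point in the tool frame, in m); z points along the fingers, y is the direction in which the jaws open and shut (so a half turn about z gives the same grasp; the last joint's range is limited). The gripper opens to 87 mm and grips with 3 to 60 N. Pads are 19 mm wide; open, the fingers measure 117 mm over their backs; the gripper's body (75 mm by 190 mm) begins 51 mm behind the grasp point.
Start: joints at [84.947, 22.042, 0.453, 0, -68.411, -14.817], TCP at [0.212, 0.588, 0.223] pointing down, gripper open.
Joint ranges: [-179.83, 179.83], [-69.29, 118.12], [-61.27, 80.66], [-181.25, 117.63], [-171.15, -9.14], [-177.46, 177.46]. Speed limits (degrees/s): [159.86, 159.86, 180, 180, 180, 180].

## Interface

Orientations are given as a 3x3 rotation matrix whose columns are the frame's x, y, z axes.
In Python, from station import sense, capture, camera_params, finish_job, tcp_to_grasp gives the robot as it stands.
- The arm moves only by the shell command python3 -m inch 'ROWS'. ROWS is JSON, a list of rows, each an object of numbers: "jaw": the closure in counts, from 0 (fully open) to 255 (shut); "x", "y", "z": the shift along the world's x, y, z normalised to -1 to 1, where 1 is 0.06 m; "ax", "ay", "az": the turn, a rotation vector about the world's x, y, z normalised to -1 to 1, where 1 is 10 degrees. A call has 1 to 12 rows; each row shifts and turns the pose as measured when the row begins; what a row does not reach is not made up. A row lasts 1/8 s, in which the tool goes at most 62.5 mm and 10.7 degrees, less where a joint would pass 70% of its speed; a pose out of reach is approached as far as the arm can. A call with a number of a shift or a turn outside -1 to 1 is refused whole. A call with a gripper value outside its range is refused whole. The fingers move at their own pace and stop on an object; the grip force is fixed at half the most. Time passes only in rows, so rows that do not move let the fingers close. It gives the time, the measured TCP pose, the force and the opening at its end, in the units of the state.
- sense(): the state, without advancing time (a new reading comes with each control period).
- capture(name): name is "side" or "top"; returns the picture (480x640x3 uint8, red, green, blue); there is no depth.
- camera_params(name): a dict with "vfov" (degrees; the focal length in pixels is half the picture's height over the tangent of half this angle, whatever the lens; pixels are square), "cx", "cy" (the principal point, pixels), "R" (3x3) and "t" (3): a world point X has camera coordinates R X + t. Camera axes: x right, y down, z forward; pixel columns grow to the right and rows downward; lengths in m; the calibration is good to about 2 mm. A picture is of the moment at which its call begins. camera_params takes no time and is no camera call.
- finish_job(): hands the job in, once; it reports no verdict.
The state is a dict: "time_s": time; "joints": joint angles; "joint_velocities": joint speeds; "effort": joint torques, N m; "tcp_pos": TCP position; "ee_rot": TCP orientation; "wrist_force": force on the tool from outside, world axes, zero at the start; "moment": the same for the moment, N m; "gripper_width": opening from 0.0 (shut) to 1.0 (fully open).
Only numpy, scipy, OpenCV 4.12 (cv2) and the standard library are available. Lean on these libraries where they do the work, as an engineer would, in place of code of your own. Each camera call takes 0.05 s, during which the arm holds its last target.

## Task

Slide the valve plate carrier fully home between the two blue ears (its orange plate is there to be pushed). Then slide the brass rod along its trough through the near ear, the carrier's lug and the far ear, until it stands clearly out of both blue ears; let go and leave the other things on the counter where they are.

Things in the scene. Friction and masses are not known exactly. Their poses are not given: they have to be found in the camera images.
- fixture: Lapping fixture, bolted to the counter. Origin on the counter, straight below the middle of the bore line. Its y axis is the bore line, along which the rod is pushed towards +y; its x axis is the way the carrier travels home; z is up. The bore line is 50 mm above the counter. Aluminium base 8 mm thick (x -135 to 30, y -65 to 65 mm) with a 60 mm wide tongue under the trough to y -265.
- near_ear (a point): centre of the near blue ear's 27 mm through hole, on its outer face (y = -52 mm in the fixture's frame, 50 mm up). Both ears are 52 mm wide in x, 14 mm thick in y, with tops 78 mm above the counter.
- trough (a point): middle of the V trough on the bore line, at the height of the rod's axis (x 0, y -160, z 50 mm in the fixture's frame). The trough runs from y = -260 to -60 mm and holds the rod level on the bore line; its edges reach only 45 mm above the counter and 15 mm either side, so the upper part of the rod's tail face is free to be pushed.
- far_ear (a point): centre of the far ear's hole, on its outer face (y = +52 mm in the fixture's frame, 50 mm up)
- carrier (a joint): how far the carrier stands short of home, in m: 0 is fully home against its stop with the lug's hole on the bore line; it grows as the carrier stands further back towards the fixture's -x, up to 0.05. It runs straight along the fixture's x with about 3 N of friction and stays where it is left.
- push_plate (a point): middle of the top rear edge of the carrier's upright orange push plate (60 mm wide in y, 10 thick in x, top 71 mm above the counter, free down to the 8 mm base behind). It lies on the rear face, which looks to the fixture's -x; push it towards +x. With the carrier home it is at x = -75 mm of the fixture. In front of it the carrier bears a clamped 43 mm valve plate, top 29 mm up.
- lug (a point): centre of the 29 mm hole through the carrier's upright steel lug (40 mm wide in x, 24 mm thick in y, top at 74 mm); it lies on the bore line when the carrier is home
- rod: Loose brass rod, 24 mm in diameter, 150 long, 0.25 to 0.5 kg, lying in the V trough. Origin at mid-length on its axis; its y axis points along it to the nose, the same way as the fixture's y. The last 10 mm of the nose tapers to 14 mm diameter. It may roll about its axis; slid, it stays where it is left. With its origin at y = 0 of the fixture it stands 23 mm out of each ear.
- rod_nose (a point): centre of the rod's tapered front end, 75 mm from its middle
- rod_tail (a point): centre of the rod's flat rear end, 75 mm from its middle; the face to push
- gauge_block: bystander: chrome gauge block 35 x 30 x 9 mm; origin under its centre
- spare_plate: bystander: loose round dark steel valve plate, 80 mm across, 12 thick, on the green mat; origin under its centre
- stone_white: bystander: white ceramic stone 150 x 50 x 20 mm on the counter; origin under its centre
- stone_rust: bystander: rust-red ceramic stone 150 x 50 x 20 mm on the counter; origin under its centre
- oil: bystander: small amber oil bottle, 48 mm across, 110 tall, standing; origin under its centre
- brush: bystander: cleaning brush lying on the counter
Mind the look-alikes: they are no part of the job. Several things have the shape of the rod; the one meant has the colours described above.

How it is judged:
By the outcome, as a careful person would: the job done as asked, in the order asked, and still so for the second after the job is handed in, with the robot touching nothing.
It also fails if it takes over 45 s, if anything falls off the work surface, if the arm or the gripper's body presses on something with over 40 N, if the wrist force passes 120 N, or if a joint passes its speed limit or range.

## Working session

There is one attempt and no reset: what is moved stays moved. The work goes in short steps, Python scripts to look and compute and a shell command to move; the robot and the scene stay as the last step left them, time stands still between calls to the robot, and variables do not carry over. Pictures are saved under pics/ and viewed, and the job is handed in when it is done.

```bash
mkdir -p pics; ls; python3 - <<'E'
from station import *
import cv2
for n in("side","top"):
    cv2.imwrite(f"pics/{n}0.png",capture(n)[:,:,::-1]); print(n,camera_params(n))
s=sense();print(s,tcp_to_grasp)
E
```

```text
pics
side {'vfov': 52.291708178032025, 'cx': 309.8639718875702, 'cy': 239.86281951111005, 'R': array([[ 0.75251426, -0.65848299, -0.01106536],
       [-0.48715358, -0.54525536, -0.68218618],
       [ 0.44317454,  0.51874536, -0.73109478]]), 't': array([-0.48211263,  0.29409321,  1.13932009])}
top {'vfov': 44.71542159480344, 'cx': 330.3744423209309, 'cy': 231.78498979278294, 'R': array([[-0.0132816 , -0.99988492,  0.00733161],
       [-0.99336567,  0.01235667, -0.11433265],
       [ 0.1142289 , -0.00880149, -0.99341547]]), 't': array([-0.06867002,  0.57839609,  1.44799427])}
{'time_s': 0.1, 'joints': array([ 8.49475704e+01,  2.20855567e+01,  3.87281362e-01, -2.53491811e-02,
       -6.84108428e+01, -1.48167364e+01]), 'joint_velocities': array([ 0.10470509, -0.09682504,  0.20523651,  0.03885467, -0.00405391,
       -0.10046869]), 'effort': array([-2.92177947e-04, -3.91692817e+01,  1.87933195e+01,  4.23181906e+00,
        1.34385796e-02, -7.55281644e-05]), 'tcp_pos': array([0.21221974, 0.58729247, 0.22157509]), 'ee_rot': array([[ 9.40415720e-01, -3.40026383e-01, -5.77508721e-04],
       [-3.40026861e-01, -9.40413883e-01, -1.86080555e-03],
       [ 8.96257624e-05,  1.94629927e-03, -9.99998102e-01]]), 'wrist_force': array([ 0.24080187, -0.10044272, -0.01486688]), 'moment': array([-0.03826731,  0.00600855,  0.04441472]), 'gripper_width': 1.0032196128894213} -0.0187
```

View pics/side0.png

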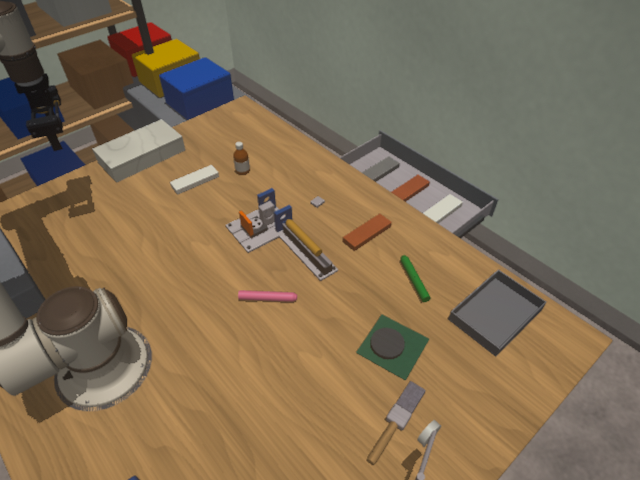

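View pics/top0.png

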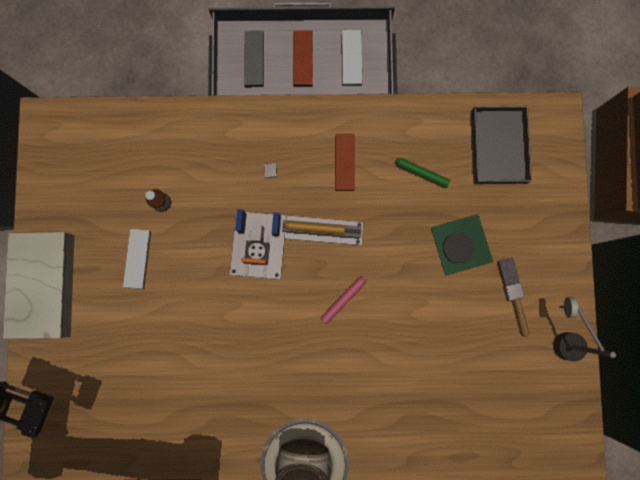

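The top view shows the fixture around (258,245), with the ears at (240,222) and (277,224), the rod in its trough at (285–345,229) and the orange plate at (254,261). I'll zoom in next.

```bash
python3 - <<'E'
import cv2
a=cv2.imread("pics/top0.png")[200:290,220:370];cv2.imwrite("pics/topz.png",cv2.resize(a,None,fx=5.3,fy=5.3,interpolation=cv2.INTER_CUBIC))
a=cv2.imread("pics/side0.png")[180:285,215:345];cv2.imwrite("pics/sidez.png",cv2.resize(a,None,fx=5.5,fy=5.5,interpolation=cv2.INTER_CUBIC))
E
```

```text
(no output)
```

View pics/topz.png

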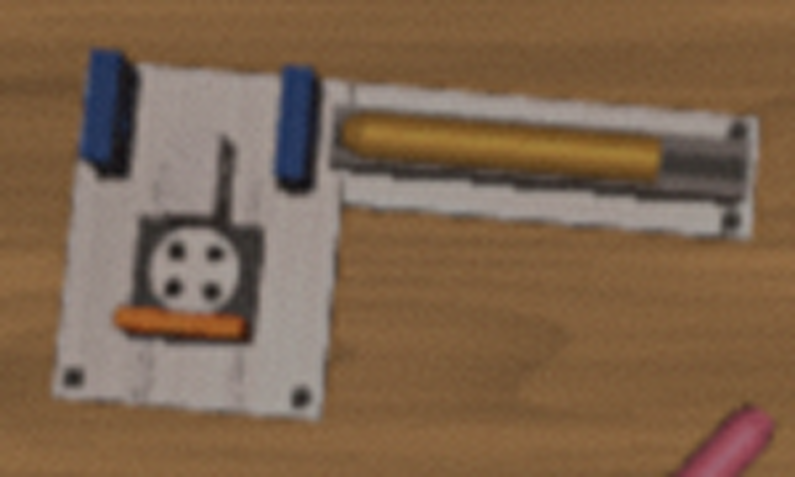

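View pics/sidez.png

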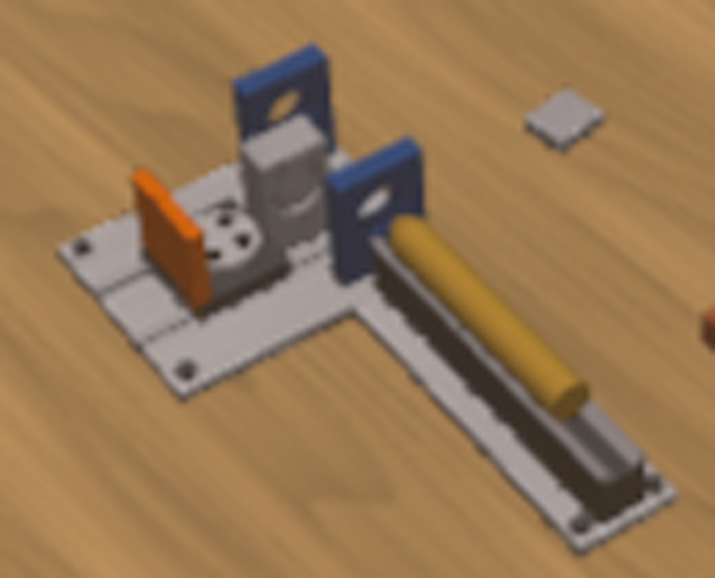

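```bash
cat > h.py <<'E'
from station import *
import numpy as np
from scipy.optimize import least_squares
P={n:camera_params(n) for n in("side","top")}
def proj(n,X):
    p=P[n];f=240/np.tan(np.radians(p['vfov']/2));c=np.atleast_2d(X)@p['R'].T+p['t']
    return c[:,:2]/c[:,2:]*f+[p['cx'],p['cy']]
def ray(n,uv,z):
    p=P[n];f=240/np.tan(np.radians(p['vfov']/2));d=p['R'].T@np.array([(uv[0]-p['cx'])/f,(uv[1]-p['cy'])/f,1]);o=-p['R'].T@p['t']
    return o+d*(z-o[2])/d[2]
T=lambda u,v:((u+.5)/5.3-.5+220,(v+.5)/5.3-.5+200)
S=lambda u,v:((u+.5)/5.5-.5+215,(v+.5)/5.5-.5+180)
def W(q,F):
    F=np.atleast_2d(F)/1000.;c,s=np.cos(q[2]),np.sin(q[2])
    return np.c_[q[0]+c*F[:,0]-s*F[:,1],q[1]+s*F[:,0]+c*F[:,1],F[:,2]]
def inv(q,X):
    c,s=np.cos(q[2]),np.sin(q[2]);d=np.array(X[:2])-q[:2];return np.array([c*d[0]+s*d[1],-s*d[0]+c*d[1]])*1000
E
python3 - <<'E'
from h import *
ob=[("top",(-135,65,8),T(53,397)),("top",(-135,-65,8),T(320,418)),("top",(30,-265,8),T(757,118)),("top",(-30,-265,8),T(748,238)),
("top",(26,52,78),T(93,50)),("top",(-26,52,78),T(82,158)),("top",(26,-52,78),T(316,68)),("top",(26,-38,78),T(284,66)),
("side",(-135,65,8),S(60,250)),("side",(-135,-65,8),S(183,398)),("side",(-30,-265,8),S(582,552)),("side",(30,-265,8),S(675,492)),
("side",(-26,-52,78),S(330,183)),("side",(26,-52,78),S(422,150))]
def r(q): return np.concatenate([(proj(n,W(q,F))[0]-uv) for n,F,uv in ob])
q=least_squares(r,[.55,.1,0],loss='soft_l1').x
print(q,np.degrees(q[2]));print(r(q).reshape(-1,2).round(1))
for nm in("top","side"):
    ob2=ob;ob=[o for o in ob2 if o[0]==nm];print(nm,least_squares(r,q).x);ob=ob2
for n,uv,z in[("top",T(660,180),.05),("top",T(663,140),.05),("top",T(338,135),.05),("top",T(117,325),.071),("top",T(247,341),.071),("side",S(565,412),.04),("side",S(137,178),.071),("side",S(197,240),.071)]:
    X=ray(n,uv,z);print(n,X,inv(q,X))
print(W(q,[[0,-160,50],[0,0,50],[-75,0,71]]))
np.save("q.npy",q)
E
```

```text
[ 0.60124685  0.10674184 -0.09906399] -5.675948807856104
[[-0.7  0.1]
 [-0.5  0.5]
 [ 0.1  0.1]
 [-0.   0.5]
 [-0.8 -0.2]
 [-1.   0.3]
 [-1.   0. ]
 [-0.6 -0.1]
 [ 0.2  0.3]
 [ 0.4  0.1]
 [ 0.6  0.3]
 [ 1.6  0.9]
 [ 2.4  2.5]
 [ 1.1  1. ]]
top [ 0.60158099  0.10533093 -0.09789775]
side [ 0.60079095  0.11132168 -0.09605227]
top [ 0.5706548  -0.11040053  0.05      ] [  -8.96624266 -219.10337816]
top [ 0.58972352 -0.11212844  0.05      ] [  10.17988714 -218.9368795 ]
top [0.59401654 0.04189567 0.05      ] [ -0.78143898 -65.24332809]
top [0.50381302 0.14313477 0.071     ] [-100.55546811   26.57809342]
top [0.49561924 0.08292267 0.071     ] [-102.75397228  -34.14917351]
side [ 0.57969841 -0.10079015  0.04      ] [  -0.91745844 -208.64567823]
side [0.50388837 0.14546171 0.071     ] [-100.71062106   28.90108137]
side [0.50005169 0.08831712 0.071     ] [-98.87677993 -28.34279169]
[[ 0.58542252 -0.05247371  0.05      ]
 [ 0.60124685  0.10674184  0.05      ]
 [ 0.52661456  0.11415949  0.071     ]]
```

```bash
python3 -m inch '[{"jaw":255,"x":0.48,"y":-0.85,"az":0.16},{"jaw":255,"x":0.48,"y":-0.85,"az":0.16},{"jaw":255,"x":0.48,"y":-0.85,"az":0.16},{"jaw":255,"x":0.48,"y":-0.85,"az":0.16},{"jaw":255,"x":0.48,"y":-0.85,"az":0.16},{"jaw":255,"x":0.48,"y":-0.85,"az":0.16},{"jaw":255,"x":0.48,"y":-0.85,"az":0.16},{"jaw":255,"x":0.48,"y":-0.85,"az":0.16}]'
python3 -c "
from h import *
s=sense();print(s['tcp_pos'],s['ee_rot'],inv(np.load('q.npy'),s['tcp_pos']))"
```

```text
[0.21221974 0.58729247 0.22157509] [[ 9.40415720e-01 -3.40026383e-01 -5.77508721e-04]
 [-3.40026861e-01 -9.40413883e-01 -1.86080555e-03]
 [ 8.96257624e-05  1.94629927e-03 -9.99998102e-01]] [-434.64721618  439.71899596]$[0]: bad value
```

```bash
python3 -m inch '[{"jaw":255,"x":0.48,"y":-0.85,"z":0,"ax":0,"ay":0,"az":0.16}]'; python3 -m inch --help | head -30
```

```text
time_s: 0.22
tcp_pos: [0.2402, 0.5376, 0.22]
ee_rot: [[0.951, -0.31, -0.001], [-0.31, -0.951, -0.003], [0.0, 0.003, -1.0]]
wrist_force: [1.0, -0.6, 0.6]
gripper_width: 0.95invalid input: not JSON, or not a number
```

```bash
python3 -m inch '[{"jaw":255,"x":0.48,"y":-0.87,"z":0,"ax":0,"ay":0,"az":0.16},{"jaw":255,"x":0.48,"y":-0.87,"z":0,"ax":0,"ay":0,"az":0.16},{"jaw":255,"x":0.48,"y":-0.87,"z":0,"ax":0,"ay":0,"az":0.16},{"jaw":255,"x":0.48,"y":-0.87,"z":0,"ax":0,"ay":0,"az":0.16},{"jaw":255,"x":0.48,"y":-0.87,"z":0,"ax":0,"ay":0,"az":0.16},{"jaw":255,"x":0.48,"y":-0.87,"z":0,"ax":0,"ay":0,"az":0.16},{"jaw":255,"x":0.48,"y":-0.87,"z":0,"ax":0,"ay":0,"az":0.16},{"jaw":255,"x":0.45,"y":-0.7,"z":0,"ax":0,"ay":0,"az":0.16}]'
python3 -c "
from h import *
s=sense();print(inv(np.load('q.npy'),s['tcp_pos']),np.degrees(np.arctan2(-s['ee_rot'][0,1],s['ee_rot'][0,0])))"
```

```text
time_s: 1.23
tcp_pos: [0.4717, 0.1153, 0.2174]
ee_rot: [[0.997, -0.079, -0.001], [-0.079, -0.997, -0.007], [-0.001, 0.007, -1.0]]
wrist_force: [1.2, -0.0, -0.4]
gripper_width: 0.062
[-129.79833665   -4.31472866] 4.557634018221099
```

```bash
python3 -m inch '[{"jaw":255,"x":0,"y":0.05,"z":-0.95,"ax":0.04,"ay":0,"az":-0.1},{"jaw":255,"x":0,"y":0,"z":-0.95,"ax":0,"ay":0,"az":0},{"jaw":255,"x":0,"y":0,"z":-0.9,"ax":0,"ay":0,"az":0},{"jaw":255,"x":0,"y":0,"z":-0.2,"ax":0,"ay":0,"az":0}]'
python3 -c "
from h import *;import cv2
s=sense();print(inv(np.load('q.npy'),s['tcp_pos']),s['tcp_pos'],s['ee_rot'].round(4))
cv2.imwrite('pics/side1.png',cv2.resize(capture('side')[180:285,215:345,::-1],None,fx=5.5,fy=5.5,interpolation=2))"
```

```text
time_s: 1.72
tcp_pos: [0.4741, 0.1143, 0.0346]
ee_rot: [[0.994, -0.106, 0.004], [-0.106, -0.994, 0.003], [0.004, -0.003, -1.0]]
wrist_force: [-0.8, 0.3, -0.0]
gripper_width: 0.002
[-127.27197131   -5.01568961] [0.47410281 0.1143382  0.03462348] [[ 0.9944 -0.1058  0.0042]
 [-0.1058 -0.9944  0.0028]
 [ 0.0039 -0.0032 -1.    ]]
```

View pics/side1.png

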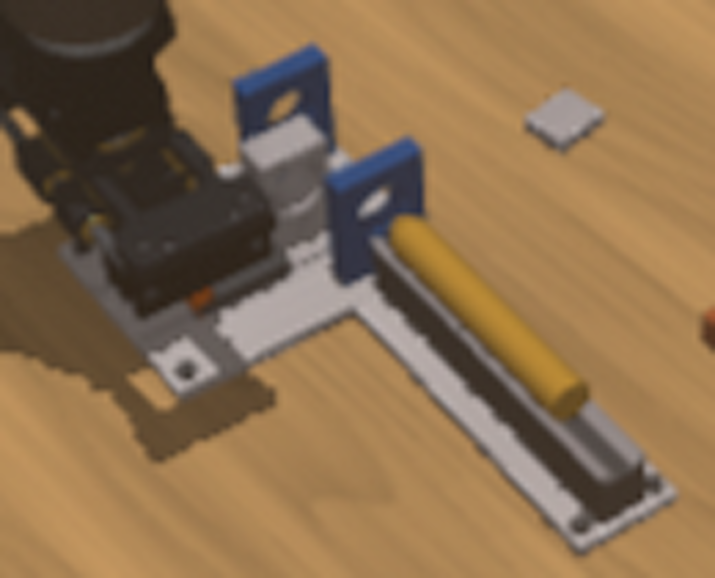

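Side view: the gripper is behind the orange plate (visible at about (200,298) in the zoom) and touching nothing. Now I'll push.

```bash
python3 -m inch '[{"jaw":255,"x":0.17,"y":-0.017,"z":0,"ax":0,"ay":0,"az":0},{"jaw":255,"x":0.17,"y":-0.017,"z":0,"ax":0,"ay":0,"az":0},{"jaw":255,"x":0.17,"y":-0.017,"z":0,"ax":0,"ay":0,"az":0}]'
python3 -c "
from h import *
s=sense();print(inv(np.load('q.npy'),s['tcp_pos']))"
python3 -m inch '[{"jaw":255,"x":0.08,"y":-0.008,"z":0,"ax":0,"ay":0,"az":0},{"jaw":255,"x":0.08,"y":-0.008,"z":0,"ax":0,"ay":0,"az":0}]'
python3 -c "
from h import *
s=sense();print(inv(np.load('q.npy'),s['tcp_pos']),s['wrist_force'])"
```

```text
time_s: 2.15
tcp_pos: [0.5056, 0.112, 0.0376]
ee_rot: [[0.994, -0.105, 0.004], [-0.105, -0.994, 0.004], [0.003, -0.004, -1.0]]
wrist_force: [-4.4, 1.5, -3.1]
gripper_width: 0.01
[-95.67239087  -4.19555352]
time_s: 2.4
tcp_pos: [0.5129, 0.111, 0.0381]
ee_rot: [[0.994, -0.107, -0.003], [-0.107, -0.994, 0.004], [-0.003, -0.004, -1.0]]
wrist_force: [-24.3, 14.8, 12.0]
gripper_width: -0.001
[-88.34528817  -4.45360439] [-24.33052635  14.76536238  11.98009479]
```

```bash
python3 -m inch '[{"jaw":255,"x":0.05,"y":-0.005,"z":0,"ax":0,"ay":0,"az":0}]'
python3 -m inch '[{"jaw":255,"x":0.05,"y":-0.005,"z":0,"ax":0,"ay":0,"az":0}]'
python3 -c "
from h import *;import cv2
s=sense();print(inv(np.load('q.npy'),s['tcp_pos']),s['wrist_force'])
cv2.imwrite('pics/side2.png',cv2.resize(capture('side')[180:285,215:345,::-1],None,fx=5.5,fy=5.5,interpolation=2))"
```

```text
time_s: 2.52
tcp_pos: [0.5126, 0.1111, 0.0381]
ee_rot: [[0.994, -0.108, -0.009], [-0.108, -0.994, 0.004], [-0.01, -0.003, -1.0]]
wrist_force: [-15.0, 8.4, 3.7]
gripper_width: 0.007
time_s: 2.65
tcp_pos: [0.5125, 0.1111, 0.0382]
ee_rot: [[0.994, -0.108, -0.015], [-0.108, -0.994, 0.003], [-0.015, -0.002, -1.0]]
wrist_force: [-13.5, 6.8, 4.1]
gripper_width: 0.008
[-88.75957034  -4.44034208] [-13.52607975   6.78458231   4.07392113]
```

View pics/side2.png

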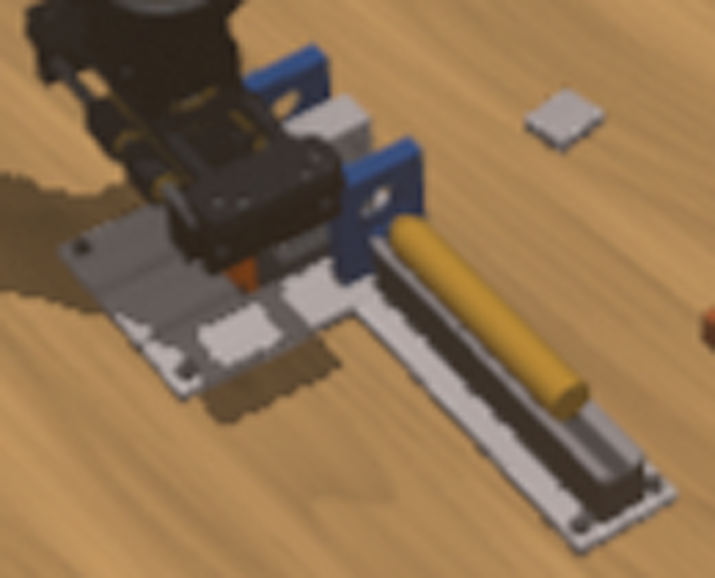

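Contact is rigid and the lug has lined up between the ears. I'll push once more, a bit harder, then back off and look.

```bash
python3 -m inch '[{"jaw":255,"x":0.13,"y":-0.013,"z":0,"ax":0,"ay":-0.08,"az":0}]'
python3 -m inch '[{"jaw":255,"x":-0.3,"y":0.03,"z":0,"ax":0,"ay":0,"az":0},{"jaw":255,"x":-0.3,"y":0.03,"z":0.3,"ax":0,"ay":0,"az":0},{"jaw":255,"x":0,"y":0,"z":0.9,"ax":0,"ay":0,"az":0},{"jaw":255,"x":-0.7,"y":0,"z":0.7,"ax":0,"ay":0,"az":0},{"jaw":255,"x":-0.7,"y":-0.7,"z":0,"ax":0,"ay":0,"az":0}]'
python3 -c "
from h import *;import cv2
s=sense();print(inv(np.load('q.npy'),s['tcp_pos']),s['wrist_force'],s['ee_rot'].round(3))
cv2.imwrite('pics/side3.png',cv2.resize(capture('side')[180:285,215:345,::-1],None,fx=5.5,fy=5.5,interpolation=2))
cv2.imwrite('pics/top3.png',cv2.resize(capture('top')[200:290,220:370,::-1],None,fx=5.3,fy=5.3,interpolation=2))"
```

```text
time_s: 2.82
tcp_pos: [0.5127, 0.1106, 0.038]
ee_rot: [[0.994, -0.11, -0.016], [-0.11, -0.994, 0.002], [-0.016, -0.0, -1.0]]
wrist_force: [-35.8, 21.2, 20.3]
gripper_width: 0.011
time_s: 3.45
tcp_pos: [0.4046, 0.0791, 0.1629]
ee_rot: [[0.995, -0.102, 0.015], [-0.102, -0.995, 0.013], [0.013, -0.015, -1.0]]
wrist_force: [-0.9, -0.5, 0.4]
gripper_width: 0.008
[-192.89840366  -46.97601026] [-0.86780655 -0.49689342  0.42189227] [[ 0.995 -0.102  0.015]
 [-0.102 -0.995  0.013]
 [ 0.013 -0.015 -1.   ]]
```

View pics/side3.png

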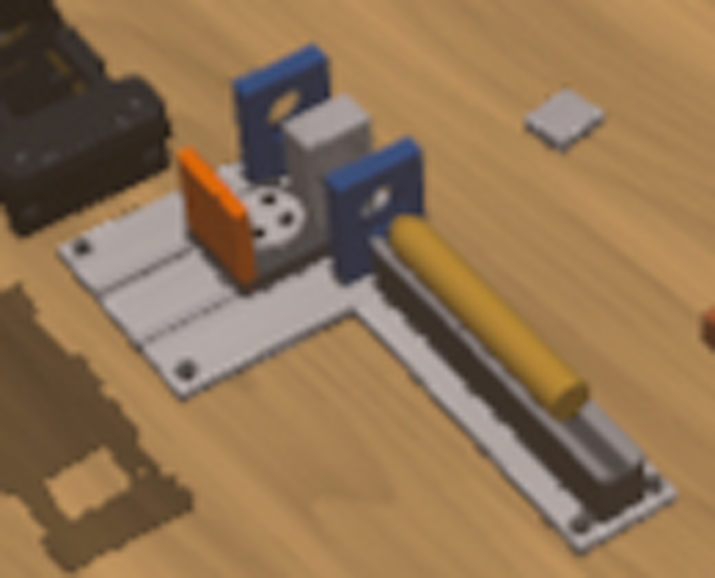

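View pics/top3.png

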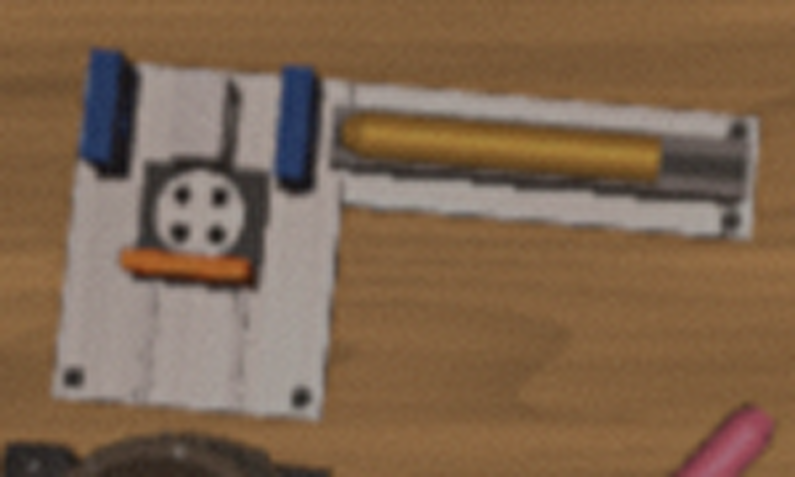

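```bash
python3 - <<'E'
from h import *
q=np.load("q.npy")
for n,uv in[("top",T(122,268)),("top",T(253,285)),("side",S(181,156)),("side",S(246,215)),("top",T(117,325)),("top",T(247,341)),("side",S(137,178)),("side",S(197,240))]:
    print(n,inv(q,ray(n,uv,.071)))
# lug top corners in side
for uv,z in [(S(288,130),.074),(S(330,172),.074),(S(372,133),.074)]: print(inv(q,ray("side",uv,z)))
E
```

```text
top [-73.98824498  26.99554885]
top [-76.62226761 -34.36872145]
side [-73.93202984  29.77584588]
side [-69.5036998  -27.57152098]
top [-100.55546811   26.57809342]
top [-102.75397228  -34.14917351]
side [-100.71062106   28.90108137]
side [-98.87677993 -28.34279169]
[-19.97076145  10.87062631]
[-19.42601265 -28.8975526 ]
[ 14.22813005 -17.01011053]
```

Checks: the plate's rear edge measures about -75 mm (top camera) and the lug's rear about -20 mm, so the carrier is home. Next I'll go behind the rod's tail.

```bash
python3 -m inch '[{"jaw":255,"x":0.58,"y":-0.75,"z":0,"ax":-0.07,"ay":0.08,"az":0},{"jaw":255,"x":0.58,"y":-0.75,"z":0,"ax":0,"ay":0,"az":0},{"jaw":255,"x":0.58,"y":-0.75,"z":0,"ax":0,"ay":0,"az":0},{"jaw":255,"x":0.58,"y":-0.75,"z":0,"ax":0,"ay":0,"az":0},{"jaw":255,"x":0.5,"y":-0.7,"z":0,"ax":0,"ay":0,"az":0},{"jaw":255,"x":0,"y":0,"z":0,"ax":0,"ay":0,"az":0}]'
python3 -c "
from h import *
s=sense();print(inv(np.load('q.npy'),s['tcp_pos']),s['ee_rot'].round(3))"
```

```text
time_s: 4.3
tcp_pos: [0.5881, -0.1559, 0.1701]
ee_rot: [[0.995, -0.098, 0.03], [-0.098, -0.995, -0.004], [0.031, 0.001, -1.0]]
wrist_force: [-0.7, 1.0, 0.3]
gripper_width: 0.005
[  12.93284193 -262.61979678] [[ 0.995 -0.098  0.03 ]
 [-0.098 -0.995 -0.004]
 [ 0.031  0.001 -1.   ]]
```

```bash
python3 -m inch '[{"jaw":255,"x":-0.2,"y":0.15,"z":-0.6,"ax":0,"ay":0.17,"az":0},{"jaw":255,"x":0,"y":0,"z":-0.8,"ax":0,"ay":0,"az":0},{"jaw":255,"x":0,"y":0,"z":-0.2,"ax":0,"ay":0,"az":0},{"jaw":255,"x":0,"y":0,"z":0,"ax":0,"ay":0,"az":0}]'
python3 -c "
from h import *
s=sense();print(inv(np.load('q.npy'),s['tcp_pos']),s['ee_rot'].round(3))"
```

```text
time_s: 4.8
tcp_pos: [0.5825, -0.1474, 0.0772]
ee_rot: [[0.995, -0.097, 0.017], [-0.097, -0.995, -0.007], [0.017, 0.005, -1.0]]
wrist_force: [-1.0, 0.2, 0.0]
gripper_width: 0.006
[   6.51259987 -254.76115087] [[ 0.995 -0.097  0.017]
 [-0.097 -0.995 -0.007]
 [ 0.017  0.005 -1.   ]]
```

```bash
python3 -m inch '[{"jaw":255,"x":-0.1,"y":0.05,"z":-0.25,"ax":0.04,"ay":0.1,"az":0},{"jaw":255,"x":0,"y":0,"z":-0.2,"ax":0,"ay":0,"az":0},{"jaw":255,"x":0,"y":0,"z":0,"ax":0,"ay":0,"az":0}]'
python3 -c "
from h import *;import cv2
s=sense();print(inv(np.load('q.npy'),s['tcp_pos']),s['ee_rot'].round(3))
cv2.imwrite('pics/side4.png',cv2.resize(capture('side')[180:285,215:345,::-1],None,fx=5.5,fy=5.5,interpolation=2))"
```

```text
time_s: 5.18
tcp_pos: [0.5789, -0.1439, 0.0523]
ee_rot: [[0.995, -0.095, 0.006], [-0.095, -0.995, 0.0], [0.006, -0.001, -1.0]]
wrist_force: [-0.2, -0.9, -0.1]
gripper_width: 0.005
[   2.54671742 -251.63851421] [[ 0.995 -0.095  0.006]
 [-0.095 -0.995  0.   ]
 [ 0.006 -0.001 -1.   ]]
```

View pics/side4.png

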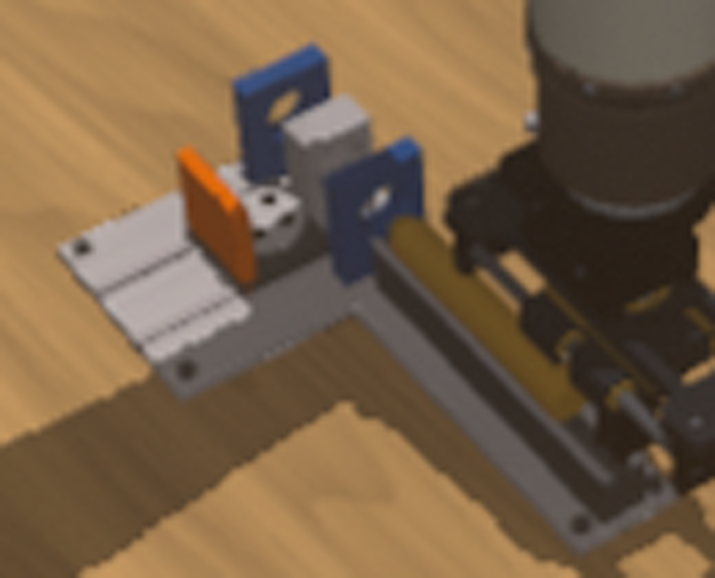

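Side view: the fingers are behind the tail in the trough (around (600,430) in the zoom) and clear. I'll push slowly.

```bash
python3 -m inch '[{"jaw":255,"x":-0.02,"y":0.15,"z":-0.04,"ax":0,"ay":0.03,"az":0},{"jaw":255,"x":0,"y":0.15,"z":-0.02,"ax":0,"ay":0,"az":0},{"jaw":255,"x":0.015,"y":0.15,"z":0,"ax":0,"ay":0,"az":0},{"jaw":255,"x":0.015,"y":0.15,"z":0,"ax":0,"ay":0,"az":0}]'
python3 -c "
from h import *
s=sense();print(inv(np.load('q.npy'),s['tcp_pos']),s['ee_rot'].round(3))"
```

```text
time_s: 5.72
tcp_pos: [0.5806, -0.1063, 0.0501]
ee_rot: [[0.995, -0.095, 0.003], [-0.095, -0.995, -0.001], [0.003, 0.0, -1.0]]
wrist_force: [0.6, -2.1, -1.3]
gripper_width: 0.004
[   0.4732079 -214.0259678] [[ 0.995 -0.095  0.003]
 [-0.095 -0.995 -0.001]
 [ 0.003  0.    -1.   ]]
```

```bash
python3 -m inch '[{"jaw":255,"x":0.015,"y":0.15,"z":0,"ax":0,"ay":0,"az":0},{"jaw":255,"x":0.015,"y":0.15,"z":0,"ax":0,"ay":0,"az":0},{"jaw":255,"x":0.015,"y":0.15,"z":0,"ax":0,"ay":0,"az":0}]'
python3 -c "
from h import *;import cv2
s=sense();print(inv(np.load('q.npy'),s['tcp_pos']),s['ee_rot'].round(3))
cv2.imwrite('pics/side5.png',cv2.resize(capture('side')[180:285,215:345,::-1],None,fx=5.5,fy=5.5,interpolation=2))"
```

```text
time_s: 6.1
tcp_pos: [0.5833, -0.0779, 0.0501]
ee_rot: [[0.995, -0.095, 0.003], [-0.095, -0.995, -0.001], [0.003, 0.001, -1.0]]
wrist_force: [-0.0, -2.0, -1.4]
gripper_width: 0.004
[   0.38857863 -185.47344255] [[ 0.995 -0.095  0.003]
 [-0.095 -0.995 -0.001]
 [ 0.003  0.001 -1.   ]]
```

View pics/side5.png

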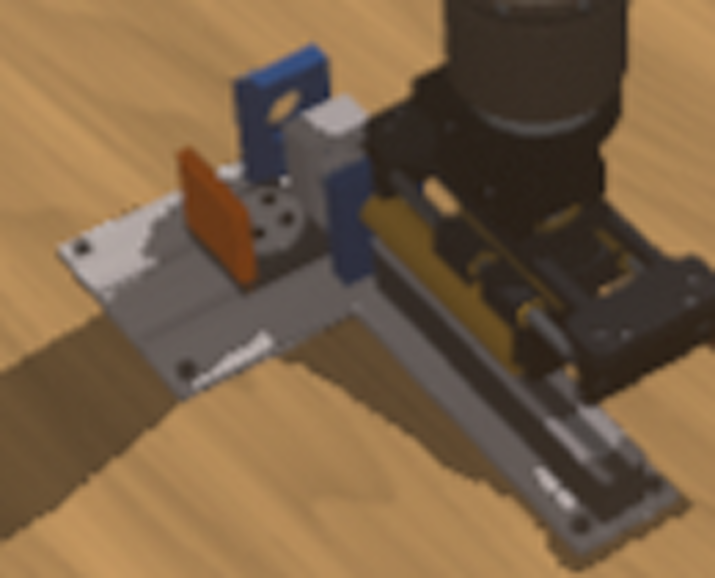

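The rod's nose is entering the near ear (zoom (370,215)) at only about 2 N, so I'll continue.

```bash
python3 -m inch '[{"jaw":255,"x":0.012,"y":0.15,"z":0,"ax":0,"ay":0,"az":0},{"jaw":255,"x":0.015,"y":0.15,"z":0,"ax":0,"ay":0,"az":0}]' && python3 -m inch '[{"jaw":255,"x":0.015,"y":0.15,"z":0,"ax":0,"ay":0,"az":0},{"jaw":255,"x":0.015,"y":0.15,"z":0,"ax":0,"ay":0,"az":0}]'
```

```text
time_s: 6.4
tcp_pos: [0.5853, -0.0582, 0.0503]
ee_rot: [[0.995, -0.095, 0.003], [-0.095, -0.995, -0.001], [0.003, 0.001, -1.0]]
wrist_force: [0.5, -3.1, 0.6]
gripper_width: 0.007
time_s: 6.65
tcp_pos: [0.5871, -0.0392, 0.0505]
ee_rot: [[0.995, -0.095, 0.003], [-0.095, -0.995, -0.002], [0.003, 0.001, -1.0]]
wrist_force: [0.7, -3.1, 0.4]
gripper_width: 0.004
```

```bash
python3 -c "
from h import *
s=sense();print(inv(np.load('q.npy'),s['tcp_pos']),s['ee_rot'].round(3))"
```

```text
[   0.39114189 -146.6603517 ] [[ 0.995 -0.095  0.003]
 [-0.095 -0.995 -0.002]
 [ 0.003  0.001 -1.   ]]
```

```bash
python3 -m inch '[{"jaw":255,"x":0.015,"y":0.15,"z":0,"ax":0,"ay":0,"az":0},{"jaw":255,"x":0.015,"y":0.15,"z":0,"ax":0,"ay":0,"az":0}]' && python3 -m inch '[{"jaw":255,"x":0.015,"y":0.15,"z":0,"ax":0,"ay":0,"az":0},{"jaw":255,"x":0.015,"y":0.15,"z":0,"ax":0,"ay":0,"az":0}]'
python3 -c "
from h import *;import cv2
s=sense();print(inv(np.load('q.npy'),s['tcp_pos']),s['ee_rot'].round(3))
cv2.imwrite('pics/side6.png',cv2.resize(capture('side')[180:285,215:345,::-1],None,fx=5.5,fy=5.5,interpolation=2))
cv2.imwrite('pics/top6.png',cv2.resize(capture('top')[200:290,220:370,::-1],None,fx=5.3,fy=5.3,interpolation=2))"
```

```text
time_s: 6.9
tcp_pos: [0.5891, -0.0203, 0.0509]
ee_rot: [[0.996, -0.095, 0.003], [-0.095, -0.996, -0.002], [0.003, 0.002, -1.0]]
wrist_force: [-0.3, -4.8, 2.6]
gripper_width: 0.01
time_s: 7.15
tcp_pos: [0.591, -0.0014, 0.0513]
ee_rot: [[0.996, -0.094, 0.003], [-0.094, -0.996, -0.003], [0.003, 0.002, -1.0]]
wrist_force: [-0.5, -3.8, 0.2]
gripper_width: 0.004
[   0.4550534  -108.62588572] [[ 0.996 -0.094  0.003]
 [-0.094 -0.996 -0.003]
 [ 0.003  0.002 -1.   ]]
```

View pics/side6.png

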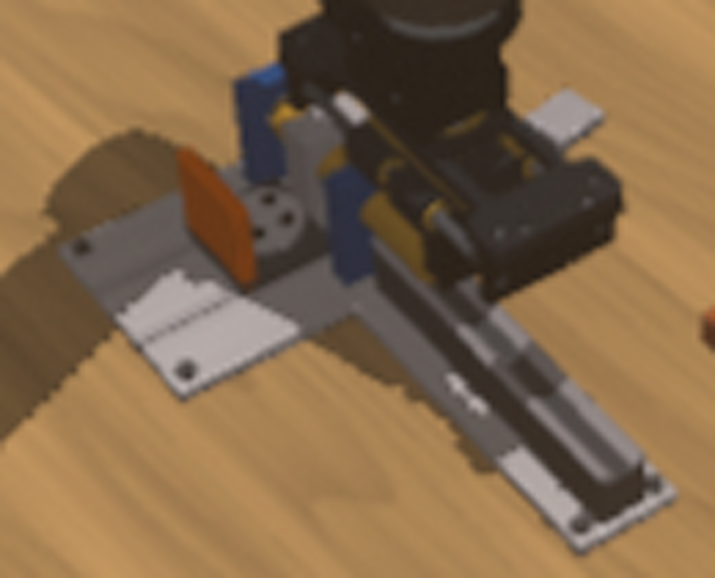

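View pics/top6.png

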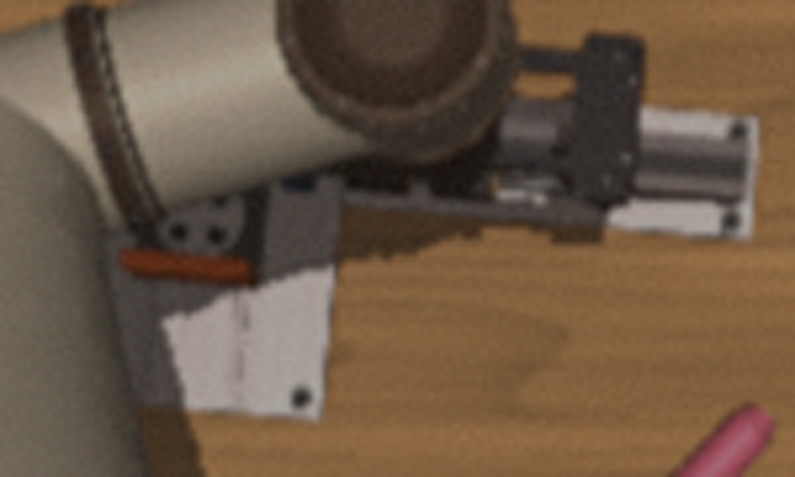

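The nose has passed the lug and reached the far ear (zoom (285,115)). I'll push the last ~20 mm in small rows.

```bash
python3 -m inch '[{"jaw":255,"x":0.012,"y":0.13,"z":0,"ax":0,"ay":0,"az":0}]' && python3 -m inch '[{"jaw":255,"x":0.012,"y":0.13,"z":-0.01,"ax":0,"ay":0,"az":0}]'
python3 -c "
from h import *;import cv2
s=sense();print(inv(np.load('q.npy'),s['tcp_pos']))
cv2.imwrite('pics/side7.png',cv2.resize(capture('side')[180:285,215:345,::-1],None,fx=5.5,fy=5.5,interpolation=2))"
```

```text
time_s: 7.38
tcp_pos: [0.5917, 0.0076, 0.0507]
ee_rot: [[0.996, -0.094, 0.003], [-0.094, -0.996, -0.002], [0.003, 0.001, -1.0]]
wrist_force: [0.2, -3.4, 0.5]
gripper_width: 0.001
time_s: 7.5
tcp_pos: [0.5926, 0.0155, 0.0504]
ee_rot: [[0.996, -0.094, 0.003], [-0.094, -0.996, -0.002], [0.003, 0.002, -1.0]]
wrist_force: [-0.4, -5.5, 4.3]
gripper_width: 0.008
[  0.44551249 -91.59937437]
```

View pics/side7.png

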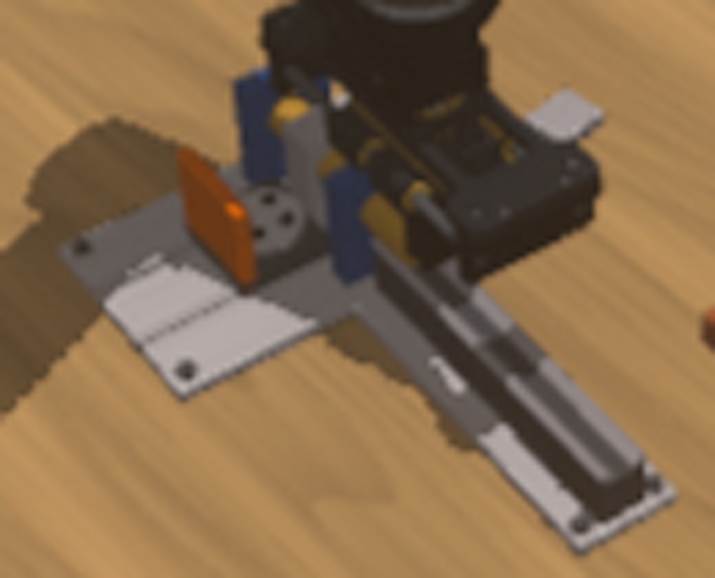

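```bash
python3 -m inch '[{"jaw":255,"x":-0.04,"y":-0.4,"z":0,"ax":0,"ay":0,"az":0},{"jaw":255,"x":-0.05,"y":-0.5,"z":0.5,"ax":0,"ay":0,"az":0},{"jaw":255,"x":0,"y":-0.7,"z":0.6,"ax":0,"ay":0,"az":0},{"jaw":255,"x":0,"y":-0.9,"z":0.2,"ax":0,"ay":0,"az":0},{"jaw":255,"x":0,"y":-0.9,"z":0,"ax":0,"ay":0,"az":0},{"jaw":255,"x":0,"y":-0.9,"z":0,"ax":0,"ay":0,"az":0}]'
python3 -c "
from h import *;import cv2
s=sense();print(inv(np.load('q.npy'),s['tcp_pos']))
cv2.imwrite('pics/side8.png',cv2.resize(capture('side')[180:285,215:345,::-1],None,fx=5.5,fy=5.5,interpolation=2))
cv2.imwrite('pics/top8.png',cv2.resize(capture('top')[200:290,220:370,::-1],None,fx=5.3,fy=5.3,interpolation=2))"
```

```text
time_s: 8.3
tcp_pos: [0.5897, -0.2389, 0.1301]
ee_rot: [[0.996, -0.084, 0.01], [-0.084, -0.996, 0.004], [0.01, -0.005, -1.0]]
wrist_force: [1.2, 0.2, 0.5]
gripper_width: 0.006
[  22.68661195 -345.08604885]
```

View pics/side8.png

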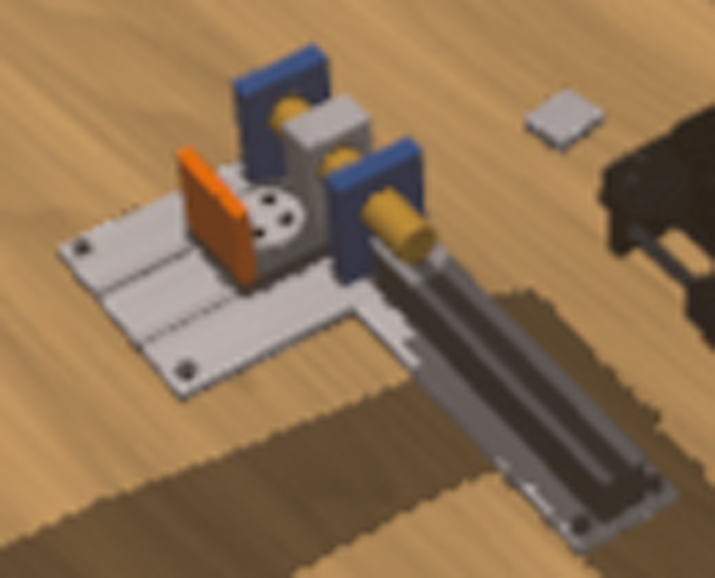

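View pics/top8.png

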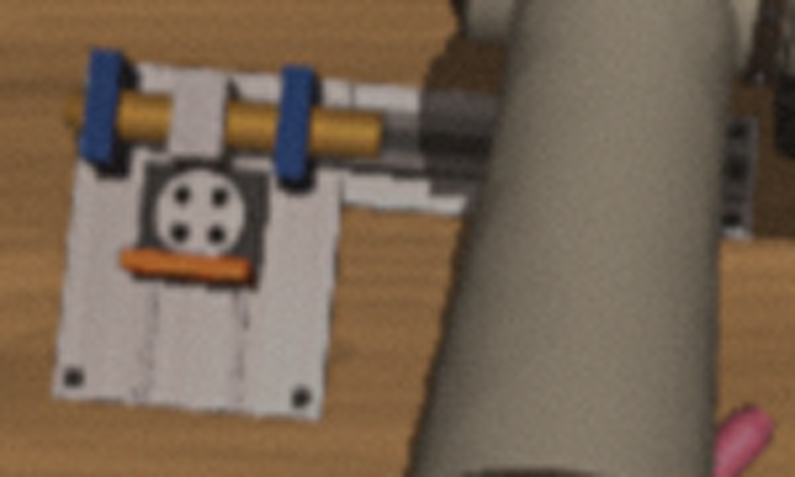

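```bash
python3 - <<'E'
from h import *
q=np.load("q.npy")
print(inv(q,ray("top",T(382,135),.055)),inv(q,ray("top",T(66,110),.05)),inv(q,ray("side",S(413,242),.05)))
for y in (-75,-80,-85): print(y, proj("top",W(q,[0,y,50])), )
print(inv(q,ray("top",T(316,110),.078)))
E
```

```text
[  0.41805915 -86.36097627] [-4.98038386e-02  6.42901189e+01] [ -0.72997915 -75.85568356]
-75 [[287.26600741 225.09228011]]
-80 [[289.24858012 225.26328957]]
-85 [[291.23118717 225.434302  ]]
[  6.64658854 -56.30315656]
```

The rod is through all three. Its tail is at about -82 mm and its nose about 15 mm out of the far ear, so I'll push roughly 8 mm more to centre it.

```bash
python3 -m inch '[{"jaw":255,"x":0,"y":0.9,"z":0,"ax":0,"ay":0.05,"az":-0.05},{"jaw":255,"x":0,"y":0.9,"z":0,"ax":0,"ay":0,"az":0},{"jaw":255,"x":0,"y":0.9,"z":-0.2,"ax":0,"ay":0,"az":0},{"jaw":255,"x":0,"y":0.7,"z":-0.4,"ax":0,"ay":0,"az":0},{"jaw":255,"x":0,"y":0,"z":-0.1,"ax":0,"ay":0,"az":0},{"jaw":255,"x":0,"y":0,"z":0,"ax":0,"ay":0,"az":0}]'
python3 -c "
from h import *
s=sense();print(inv(np.load('q.npy'),s['tcp_pos']))"
```

```text
time_s: 9.15
tcp_pos: [0.5894, -0.0271, 0.0851]
ee_rot: [[0.995, -0.102, 0.004], [-0.102, -0.995, 0.009], [0.004, -0.009, -1.0]]
wrist_force: [0.5, 1.1, -0.9]
gripper_width: 0.007
[   1.46636183 -134.37530786]
```

```bash
python3 -m inch '[{"jaw":255,"x":0,"y":0,"z":-0.4,"ax":-0.04,"ay":0,"az":0.02},{"jaw":255,"x":0,"y":0,"z":-0.13,"ax":0,"ay":0,"az":0},{"jaw":255,"x":0.01,"y":0.2,"z":0,"ax":0,"ay":0,"az":0},{"jaw":255,"x":0.01,"y":0.2,"z":0,"ax":0,"ay":0,"az":0},{"jaw":255,"x":0.01,"y":0.15,"z":0,"ax":0,"ay":0,"az":0},{"jaw":255,"x":0,"y":0,"z":0,"ax":0,"ay":0,"az":0}]'
python3 -c "
from h import *
s=sense();print(inv(np.load('q.npy'),s['tcp_pos']))"
```

```text
time_s: 9.9
tcp_pos: [0.5948, 0.0069, 0.057]
ee_rot: [[0.995, -0.101, 0.013], [-0.101, -0.995, 0.004], [0.013, -0.005, -1.0]]
wrist_force: [-0.7, -0.3, 0.3]
gripper_width: 0.009
[   3.46643023 -100.00605041]
```

```bash
python3 -m inch '[{"jaw":255,"x":-0.03,"y":0,"z":-0.1,"ax":0,"ay":0.07,"az":0},{"jaw":255,"x":0,"y":0.1,"z":0,"ax":0,"ay":0,"az":0},{"jaw":255,"x":0.01,"y":0.1,"z":0,"ax":0,"ay":0,"az":0},{"jaw":255,"x":0,"y":0,"z":0,"ax":0,"ay":0,"az":0}]'
python3 -c "
from h import *
s=sense();print(inv(np.load('q.npy'),s['tcp_pos']))"
```

```text
time_s: 10.4
tcp_pos: [0.5935, 0.019, 0.0509]
ee_rot: [[0.995, -0.101, 0.0], [-0.101, -0.995, 0.003], [-0.0, -0.003, -1.0]]
wrist_force: [-0.4, 0.7, 0.4]
gripper_width: 0.004
[  0.95244089 -88.05517974]
```

```bash
python3 -m inch '[{"jaw":255,"x":0.01,"y":0.08,"z":0,"ax":0,"ay":0,"az":0}]'; python3 -m inch '[{"jaw":255,"x":0,"y":0.02,"z":0,"ax":0,"ay":0,"az":0}]'; python3 -m inch '[{"jaw":255,"x":-0.04,"y":-0.4,"z":0,"ax":0,"ay":0,"az":0},{"jaw":255,"x":-0.05,"y":-0.5,"z":0.5,"ax":0,"ay":0,"az":0},{"jaw":255,"x":0,"y":-0.7,"z":0.6,"ax":0,"ay":0,"az":0},{"jaw":255,"x":0,"y":-0.9,"z":0.3,"ax":0,"ay":0,"az":0},{"jaw":255,"x":0,"y":-0.9,"z":0,"ax":0,"ay":0,"az":0},{"jaw":255,"x":0,"y":-0.9,"z":0,"ax":0,"ay":0,"az":0},{"jaw":255,"x":0,"y":0,"z":0,"ax":0,"ay":0,"az":0}]'
python3 -c "
from h import *;import cv2
s=sense();print(inv(np.load('q.npy'),s['tcp_pos']),s['wrist_force'])
a=capture('side');b=capture('top')
cv2.imwrite('pics/side9.png',cv2.resize(a[180:285,215:345,::-1],None,fx=5.5,fy=5.5,interpolation=2))
cv2.imwrite('pics/top9.png',cv2.resize(b[200:290,220:370,::-1],None,fx=5.3,fy=5.3,interpolation=2))
cv2.imwrite('pics/top9f.png',b[:,:,::-1])"
```

```text
time_s: 10.52
tcp_pos: [0.5938, 0.0234, 0.0509]
ee_rot: [[0.995, -0.102, -0.0], [-0.102, -0.995, 0.002], [-0.001, -0.002, -1.0]]
wrist_force: [0.5, -2.7, 0.5]
gripper_width: 0.005
time_s: 10.65
tcp_pos: [0.5939, 0.0246, 0.0509]
ee_rot: [[0.995, -0.102, -0.0], [-0.102, -0.995, 0.002], [-0.001, -0.002, -1.0]]
wrist_force: [0.1, -2.4, 0.5]
gripper_width: 0.003
time_s: 11.52
tcp_pos: [0.5897, -0.2374, 0.138]
ee_rot: [[0.995, -0.098, 0.006], [-0.098, -0.995, 0.004], [0.006, -0.005, -1.0]]
wrist_force: [0.1, 1.2, -0.1]
gripper_width: 0.006
[  22.56858037 -343.57618636] [ 0.07032037  1.15113866 -0.12069142]
```

View pics/side9.png

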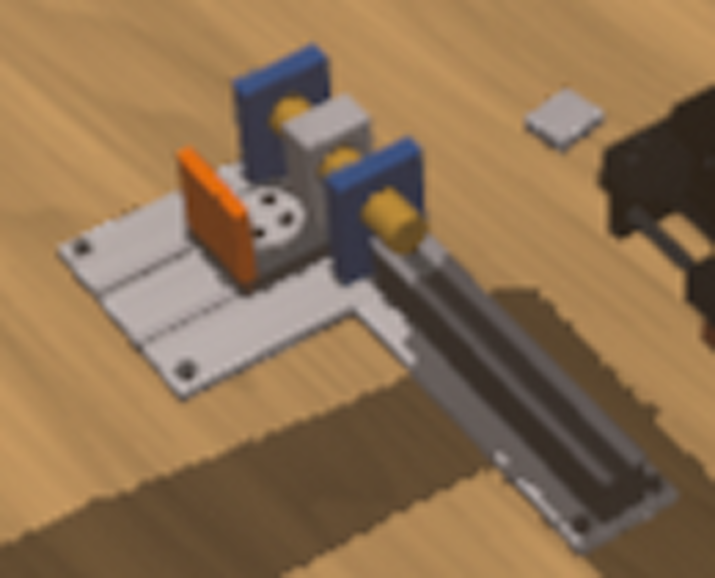

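View pics/top9.png

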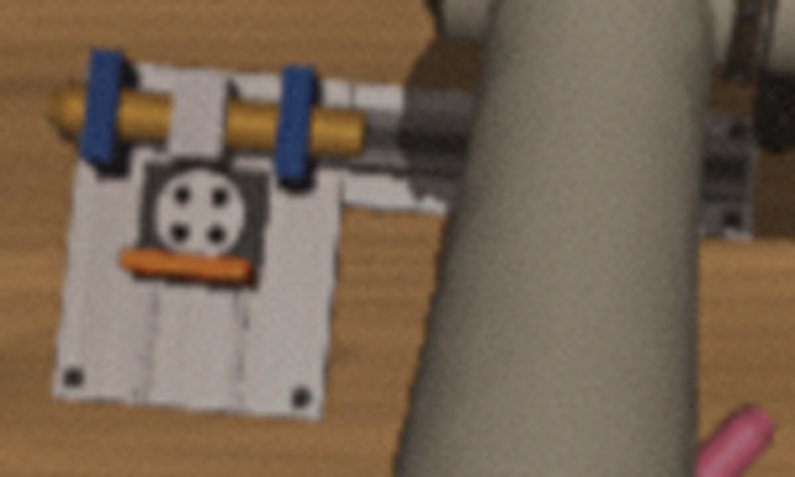

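View pics/top9f.png

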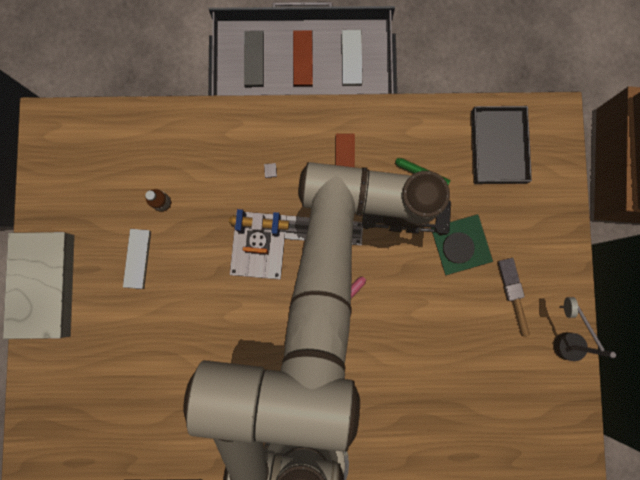

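```bash
python3 - <<'E'
from h import *
q=np.load("q.npy")
print(inv(q,ray("top",T(364,133),.055)),inv(q,ray("top",T(48,108),.05)),inv(q,ray("top",T(122,268),.071)),inv(q,ray("top",T(253,285),.071)))
finish_job()
E
```

```text
[  0.63017896 -77.80464756] [ 0.16305111 72.88220084] [-73.98824498  26.99554885] [-76.62226761 -34.36872145]
the job is handed in; nothing more can be done
```

The job is done and handed in, at about 11.5 s of the 45 s allowed. I pushed the carrier home with the closed fingers. I then slid the brass rod through the near ear, the lug and the far ear, and drew the arm back clear of everything.

- **Carrier:** it came up hard against its stop, with about 36 N along x on the last push (about 46 N in all). The plate's rear edge then measured about -75 mm, which is home. It read the same after the rod went in.
- **Rod:** the last top view put the tail at about -78 mm and the nose at about +73 mm, so it stands out by a bit over 20 mm at each ear. Pushing it took only about 2 to 5 N. After the first push the nose was only about 15 mm out, so I went back and pushed it roughly 8 mm further.
- **Bystanders:** in the last full picture the ones in view had not moved. The arm hid parts of the rust stone and of the green and pink rods.
- **Disagreement:** the two cameras differed by up to about 6 mm along the bore line, and the top view read the near ear about 4 mm off. The sizes of the stand-out are therefore good to only a few mm, but both ends are plainly out in the pictures.

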